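# Lock the acrylic dice case: hasp over staple, tag on the post

## Task

Lock up the clear dice case: first swing its stiff steel hasp over and press it fully home, flat on the lid with the staple post standing up through its slot. Then take the brass-coloured locking tag out of its bamboo stand, lay it down flat on the cork mat and let go of it, pick it up again lying flat, and hang it by its eye over the post so that it lies down on the closed hasp. Leave the bamboo pot, the die and the egg cup where they are.

Things in the scene. Friction and masses are not known exactly. Their poses are not given: they have to be found in the camera images.
- case: low clear acrylic case, 200 (x) x 240 (y) x 110 mm high, fixed; white floor, aluminium rails round its top, a clear sliding door as its top, toy dice inside. Origin: centre of its underside; x points from the hasp's hinge (front rail, at x = -90 mm) to the staple post (at x = +10 mm), z up. It is moved and turned about z from start to start
- staple (a point): point on the axis of the upright dark steel staple post (14 mm diameter, top 42 mm above the lid, cone-shaped over its last 10 mm) at the height of the closed hasp's upper face, 6 mm above the lid; the post stands 36 mm above this point. z up
- hasp_hinge (a point): middle of the hasp's hinge axis, which lies along the case's y axis, 3 mm above the lid
- hasp_tip (a point): middle of the free end of the hasp strap, 141 mm from the hinge axis
- hasp (a joint): angle of the hasp, rad: 0 closed, flat on the lid along the case's +x; pi/2 straight up; over pi/2 leaning away from the post (towards the case's -x). Steel strap, 36 mm wide, 6 mm thick, reaching from 9 to 141 mm from the hinge, with a slot 35 x 18 mm from 83 to 119 mm from the hinge that passes over the post. The stiff hinge (about 0.1 N m) stays where it is left
- tag: brass-coloured aluminium locking tag, a flat plate 130 x 46 x 10 mm, about 0.15 kg, with a round eye (hole) of 20 mm through its 10 mm thickness near one end. Origin: middle of the end face away from the eye; x along the thickness (10 mm), y along the width (46 mm), z along the length to the eye end. It starts standing upright in the stand, eye up, its foot 6 mm above the shelf
- tag_mid (a point): middle of the tag plate, 65 mm along its length, at half thickness
- tag_eye (a point): centre of the tag's eye, at half thickness, 105 mm along its length (25 mm from the end); axes as the tag's
- stand: bamboo slot stand, fixed block 60 (x) x 90 (y) x 45 mm high with a slot 13 (x) x 50 (y) mm, its floor 6 mm above the shelf, in which the tag stands. Origin: centre of its underside, z up
- mat: square cork mat 180 x 180 x 4 mm, fixed. Origin: centre of its underside, z up
- pot: bamboo pot, 84 mm across, 85 mm high, bystander. Origin: centre of its underside
- die: brass-coloured aluminium die, 36 mm, bystander. Origin: centre of its underside
- eggcup: white ceramic egg cup, 50 mm across, 62 mm high, bystander. Origin: centre of its underside

How it is judged:
By the outcome, as a careful person would: the job done as asked, in the order asked, and still so for the second after the job is handed in, with the robot touching nothing.
It also fails if it takes over 72 s, if anything falls off the work surface, if the arm or the gripper's body presses on something with over 40 N, if the wrist force passes 120 N, or if a joint passes its speed limit or range.

## Robot

A 6-joint arm with a two-finger parallel gripper is mounted at the origin on the work surface. World frame = base frame: x ahead of the robot, y to its left, z up, the work surface at z = 0. Lengths are in m, angles in degrees, forces in N, time in s.
With the tool pointing down it reaches from about 0.325 to 0.775 m from the base axis. Payload 5.5 kg.
Tool frame: the origin (TCP) lies at the centre of the arm's flange, where the gripper is bolted on; the fingertips stand 182 mm ahead of it and the grasp point (between the pads) lies 163 mm ahead of it; z points along the fingers, y is the direction in which the jaws open and shut (so a half turn about z gives the same grasp; the last joint's range is limited). The gripper opens to 88 mm and grips with 3 to 60 N. Pads are 20 mm wide; open, the fingers measure 115 mm over their backs; the gripper's body (75 mm by 178 mm) begins 61 mm behind the grasp point.
Start: joints at [71.35, 5.22, 70.514, -0, 104.267, -3.249], TCP at [0.159, 0.578, 0.405] pointing down, gripper open.
Joint ranges: [-164.24, 164.24], [-49.07, 125.15], [9.68, 141.18], [-86.29, 266.29], [3.28, 154.24], [-151.56, 151.56]. Speed limits (degrees/s): [147.25, 147.25, 172.46, 180, 180, 180].

## Interface

Orientations are given as [roll, pitch, yaw] about the fixed x, y, z axes, in that order (R = Rz(yaw) Ry(pitch) Rx(roll)).
In Python, from station import r gives the robot as it stands. The module is installed in compiled form; this text tells all that it offers. Calls block until the motion is done:
- r.reach(position, orientation): joint-space move of the TCP to a pose.
- r.servo_line(position, rotation=None, speed=0.15): straight line of the TCP; rotation=None keeps the orientation; speed is the mean speed in m/s.
- r.move_joints(angles): joint-space move.
- r.let_go() and r.grab(squeeze=None): open the fingers fully, or close them until they stop; squeeze is the grip in N (None keeps the last).
- r.wait(seconds).
- r.inverse_kinematics(position, orientation): joint angles nearest the present ones, or None.
- r.sense(): the state.
- r.snapshot(name): name is "side" or "top" or "wrist"; returns a dict with "frame" (420x560x3 uint8, red, green, blue), "fx", "fy", "cx", "cy" (pixels), "dist_coeffs" ([k1, k2, p1, p2, k3] as OpenCV has them; the pictures are not rectified), "R" (3x3) and "t" (3): a world point X has camera coordinates R X + t. Camera axes: x right, y down, z forward; pixel columns grow to the right and rows downward; lengths in m; the calibration is good to about 2 mm. A picture is of the moment at which its call begins. There is no depth.
A pose or a line that the arm cannot do raises r.IKError and nothing moves.
- r.hand_in(): hands the job in, once; it reports no verdict.
The state is a dict: "clock": time; "joints": joint angles; "joint_vel": joint speeds; "joint_torque": joint torques, N m; "tcp_pos": TCP position; "orientation": TCP orientation; "contact_force": force on the tool from outside, world axes, zero at the start; "torque": the same for the moment, N m; "opening": finger opening in m.
Only numpy, scipy, OpenCV 4.12 (cv2) and the standard library are available. Lean on these libraries where they do the work, as an engineer would, in place of code of your own. Each camera call takes 0.05 s, during which the arm holds its last target. There are 200 camera calls.

## Working session

There is one attempt and no reset: what is moved stays moved. The work goes in short steps, each a Python script; the robot and the scene stay as the last script left them, time stands still between calls to the robot, and variables do not carry over. Pictures are saved under pics/ and viewed, about 8 in all and at most 12, crops included, and the job is handed in when it is done.

```bash
mkdir -p pics; python3 - <<'E'
from station import r
import cv2,numpy as np,pickle
for n in ("side","top","wrist"):
    s=r.snapshot(n); cv2.imwrite(f"pics/a_{n}.png",s["frame"][:,:,::-1]); 
    pickle.dump(s,open(f"pics/a_{n}.pkl","wb"))
    print(n,s["fx"],s["fy"],s["cx"],s["cy"],s["dist_coeffs"],(-s["R"].T@s["t"]).round(3),s["R"].round(3).tolist())
print(r.sense())
E
```

```text
side 386.85638587215453 386.85638587215453 279.0234316085379 209.20043677596658 [-0.02255998  0.          0.          0.          0.        ] [0.178 0.414 0.733] [[-0.743, -0.669, 0.017], [-0.498, 0.536, -0.681], [0.446, -0.515, -0.732]]
top 463.2160790385529 463.2160790385529 281.37449921545164 208.115705412457 [0.04466709 0.         0.         0.         0.        ] [ 0.332 -0.04   1.212] [[0.044, -0.999, 0.004], [-0.973, -0.044, -0.227], [0.227, 0.006, -0.974]]
wrist 298.55520510266035 298.55520510266035 280.2318524461726 209.31710259591387 [-0.0372444  0.         0.         0.         0.       ] [0.085 0.6   0.384] [[0.266, 0.964, -0.002], [0.925, -0.255, 0.284], [0.273, -0.077, -0.959]]
{'clock': 0.15, 'joints': array([ 7.13492509e+01,  5.25398801e+00,  7.05651430e+01,  4.09091894e-04,
        1.04267043e+02, -3.25000229e+00]), 'joint_vel': array([-0.06667059, -0.14451195, -0.2046631 ,  0.0250189 ,  0.04576925,
        0.11819261]), 'joint_torque': array([ 1.02980281e-03, -4.47045636e+01, -4.06908667e+01,  6.98671374e-02,
        2.74430006e-02, -1.05146310e-04]), 'tcp_pos': array([0.15937178, 0.57850026, 0.40376693]), 'orientation': array([-1.79913988e+02, -5.28140759e-03,  1.64599350e+02]), 'contact_force': array([ 0.14867008,  0.58255996, -0.02328561]), 'torque': array([ 0.02316854,  0.03485742, -0.02162457]), 'opening': 0.08790819619484715}
```

View pics/a_top.png

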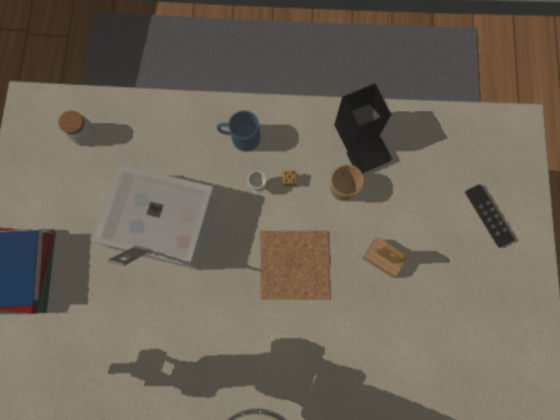

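View pics/a_side.png

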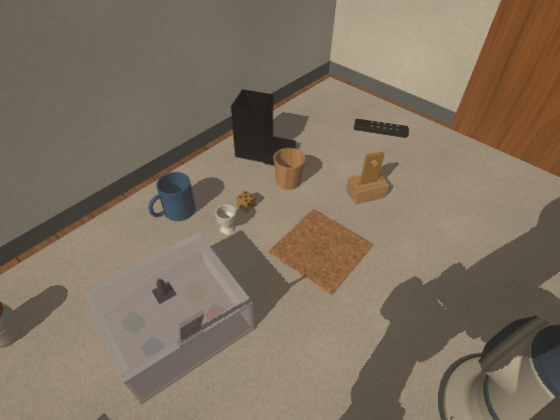

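```bash
python3 - <<'E'
import pickle,cv2,numpy as np
s=pickle.load(open("pics/a_top.pkl","rb"))["frame"];q=pickle.load(open("pics/a_side.pkl","rb"))["frame"]
def crop(f,x,y,w,h,k):
    c=cv2.resize(f[y:y+h,x:x+w],None,fx=k,fy=k,interpolation=cv2.INTER_CUBIC)
    c=(255*(c/255.)**.6).astype(np.uint8)
    for i in range(0,w,10):
        if (x+i)%20==0: cv2.putText(c,str(x+i),(int(i*k),8),0,.3,(255,0,0)); cv2.line(c,(int(i*k),10),(int(i*k),14),(255,0,0))
    for j in range(0,h,10):
        if (y+j)%20==0: cv2.putText(c,str(y+j),(0,int(j*k)),0,.3,(255,0,0)); cv2.line(c,(20,int(j*k)),(25,int(j*k)),(255,0,0))
    return c
A=np.hstack([crop(s,90,160,130,120,3),crop(s,340,220,80,72,5)])
B=np.hstack([crop(q,80,230,180,170,1.5*1.0),crop(q,80,230,180,170,1.5)])
B=crop(q,80,230,180,155,2.2)[:240]
a=crop(q,80,240,180,100,2.2); b=crop(q,330,140,80,45*1+18,3.5)
H=220
row=np.hstack([a[:220],b[:220,:280]]) if b.shape[0]>=220 else a
out=np.zeros((360+220,800,3),np.uint8); A=A[:360,:800]; out[:A.shape[0],:A.shape[1]]=A; out[360:360+row.shape[0],:row.shape[1]]=row
cv2.imwrite("pics/b.png",out[:,:,::-1])
E
```

```text
(no output)
```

View pics/b.png

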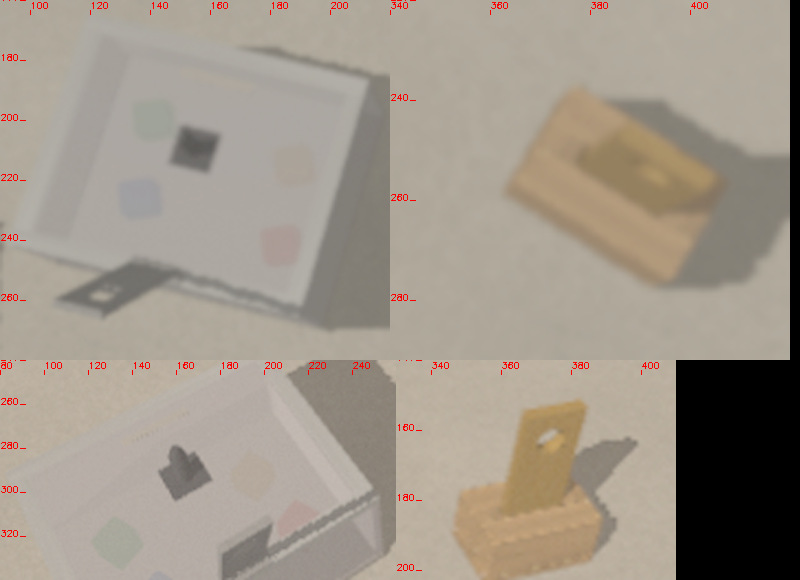

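```bash
cat > h.py <<'E'
import cv2,numpy as np,pickle
from scipy.optimize import least_squares
from scipy.spatial.transform import Rotation as Ro
def K(s): return np.array([[s["fx"],0,s["cx"]],[0,s["fy"],s["cy"]],[0,0,1.]])
def proj(s,X): return cv2.projectPoints(np.atleast_2d(X).astype(float),cv2.Rodrigues(s["R"])[0],s["t"],K(s),np.array(s["dist_coeffs"]))[0][:,0]
def onplane(s,uv,z):
    p=cv2.undistortPoints(np.array(uv,float).reshape(-1,1,2),K(s),np.array(s["dist_coeffs"]))[:,0]
    d=np.c_[p,np.ones(len(p))]@s["R"]; c=-s["R"].T@s["t"]
    return c+d*((z-c[2])/d[:,2])[:,None]
def tri(obs): # [(s,uv),..]
    return least_squares(lambda X:np.concatenate([proj(s,X)[0]-uv for s,uv in obs]),[.4,0,.1])
def pose2(p,a,L): # local pts L in frame at p (x,y), yaw a
    L=np.atleast_2d(L);c,s=np.cos(a),np.sin(a)
    return np.c_[p[0]+c*L[:,0]-s*L[:,1],p[1]+s*L[:,0]+c*L[:,1],L[:,2]]
def fit2(obs,x0): # obs: [(s,Lpts,uvs)]
    return least_squares(lambda x:np.concatenate([(proj(s,pose2(x,x[2],L))-uv).ravel() for s,L,uv in obs]),x0,loss="soft_l1")
E
python3 - <<'E'
from h import *
T=pickle.load(open("pics/a_top.pkl","rb"));S=pickle.load(open("pics/a_side.pkl","rb"))
C=onplane(T,[(120,168),(215,186.3),(191.5,264),(95,240)],.11);print("corners",C.round(3).tolist(),C.mean(0))
L=np.array([[.1,.12,.11],[.1,-.12,.11],[-.1,-.12,.11],[-.1,.12,.11]])
f=fit2([(T,L,np.array([(120,168),(215,186.3),(191.5,264),(95,240)]))],[*C.mean(0)[:2],-.2]);print(f.x,np.degrees(f.x[2]),f.fun.round(1))
x=f.x
print("side corners",proj(S,pose2(x,x[2],L)).round(1).tolist())
for n,P in dict(postbase=[.01,0,.11],posttop=[.01,0,.152],hinge=[-.09,0,.113]).items(): print(n,proj(T,pose2(x,x[2],P)).round(1),proj(S,pose2(x,x[2],P)).round(1),pose2(x,x[2],P))
for a in (80,90,100,110,120):
    c,s=np.cos(np.radians(a)),np.sin(np.radians(a))
    print(a,[proj(q,pose2(x,x[2],[[-.09+.141*c,y,.113+.141*s] for y in(.018,-.018)])).round(0).tolist() for q in (T,S)])
e=tri([(T,(393,254.6)),(S,(374,162.3))]);print("eye",e.x,e.fun)
D=onplane(T,[(377,237.6),(363,258),(396.4,277.6)],.045);print("stand",D, "mid",(D[0]+D[2])/2)
M=onplane(T,[(260,231),(329,231),(330,299),(261,299)],.004);print("mat",M.mean(0),M.round(3).tolist())
print("pot,die,cup",onplane(T,[(347,180)],.085),onplane(T,[(290,178)],.036),onplane(T,[(257,180)],.062))
E
```

```text
corners [[0.673, 0.37, 0.11], [0.637, 0.133, 0.11], [0.444, 0.173, 0.11], [0.491, 0.407, 0.11]] [0.56107657 0.27073941 0.11      ]
[ 0.56310822  0.27090893 -0.19266175] -11.038705390261454 [ 0.8 -4.4 -0.5 -0.6  0.4  0.7 -0.6  1.3]
side corners [[84.3, 290.2], [199.7, 230.8], [254.1, 299.7], [126.9, 380.7]]
postbase [[156.8 209.1]] [[166.  291.1]] [[0.57292321 0.26899421 0.11      ]]
posttop [[152.2 205. ]] [[161.3 278.5]] [[0.57292321 0.26899421 0.152     ]]
hinge [[144.  248.7]] [[192.1 331.9]] [[0.4747734  0.28814141 0.113     ]]
80 [[[120.0, 226.0], [137.0, 230.0]], [[158.0, 283.0], [181.0, 270.0]]]
90 [[[116.0, 237.0], [133.0, 241.0]], [[166.0, 294.0], [189.0, 281.0]]]
100 [[[113.0, 249.0], [130.0, 253.0]], [[174.0, 308.0], [197.0, 294.0]]]
110 [[[110.0, 260.0], [127.0, 264.0]], [[183.0, 323.0], [206.0, 308.0]]]
120 [[[109.0, 271.0], [125.0, 275.0]], [[192.0, 339.0], [215.0, 324.0]]]
eye [ 0.48865695 -0.30297558  0.11233644] [-0.21490835 -0.63022425  0.66382569  0.21259242]
stand [[ 0.53826291 -0.27957256  0.045     ]
 [ 0.48456944 -0.24419904  0.045     ]
 [ 0.43952937 -0.3272795   0.045     ]] mid [ 0.48889614 -0.30342603  0.045     ]
mat [ 0.46520681 -0.07474517  0.004     ] [[0.549, 0.021, 0.004], [0.557, -0.161, 0.004], [0.381, -0.167, 0.004], [0.373, 0.009, 0.004]]
pot,die,cup [[ 0.67549781 -0.19600387  0.085     ]] [[ 0.68915671 -0.0520613   0.036     ]] [[0.67197178 0.03319689 0.062     ]]
```

```bash
cat >> h.py <<'E'
CASE=np.array([0.5631,0.2709,np.radians(-11.04)])
def cpt(x,y,z): return pose2(CASE,CASE[2],[x,y,z])[0]
CO=[180,0,169.0]
E
python3 - <<'E'
from h import *
from station import r
import time
r.grab(10)
tip=lambda x,z: cpt(x,0,z+.182)
r.reach(tip(-.178,.195),CO)
print(r.sense()["opening"],r.sense()["clock"])
f0=r.sense()["contact_force"]
r.servo_line(tip(-.103,.190),speed=.15)
for th in range(80,9,-10):
    a=np.radians(th);c,s=np.cos(a),np.sin(a)
    x=-.09+.075*c-.003*s-.010; z=.113+.075*s+.003*c
    r.servo_line(tip(x,z),speed=.1)
    print(th,(r.sense()["contact_force"]-f0).round(1))
for z in np.arange(.124,.108,-.001):
    r.servo_line(tip(-.026,z),speed=.05)
    F=(r.sense()["contact_force"]-f0); print(round(z,3),F.round(1))
    if F[2]>15: break
r.servo_line(tip(-.026,.2),speed=.25)
# wrist look
s=r.snapshot("wrist");pickle.dump(s,open("pics/c_wrist.pkl","wb"));cv2.imwrite("pics/c.png",s["frame"][:,:,::-1])
print(r.sense()["clock"],proj(s,[cpt(.01,0,.116),cpt(.01,0,.152),cpt(.1,-.12,.11),cpt(.1,.12,.11),cpt(.051,0,.113)]).round(0).tolist())
E
```

```text
0.00026545932054808396 2.8333
80 [ 0.3 -0.7  0.8]
70 [-0.1 -0.5  0.9]
60 [-0.3 -0.   0.6]
50 [ 0.6 -0.6  0.7]
40 [-0.4 -1.   0. ]
30 [-0.1 -0.7  0.5]
20 [ 1.1 -0.1  0.9]
10 [ 0.6 -0.9  0.6]
0.124 [ 0.6 -1.   0.4]
0.123 [-0.3  0.   0.7]
0.122 [ 0.6 -1.   0.7]
0.121 [ 0.6 -0.7  1.1]
0.12 [-0.2 -1.   0.6]
0.119 [-0.1 -0.8 -0.3]
0.118 [ 1.6 -0.6  0.9]
0.117 [ 0.3 -0.4  0.7]
0.116 [ 0.1 -1.4  2.3]
0.115 [-1.7 -1.9  6.9]
0.114 [-3.8 -2.9 10.5]
0.113 [-4.8 -3.  14. ]
0.112 [-6.8 -3.2 17.2]
9.55 [[279.0, 252.0], [279.0, 272.0], [161.0, 331.0], [397.0, 331.0], [279.0, 291.0]]
```

View pics/c.png

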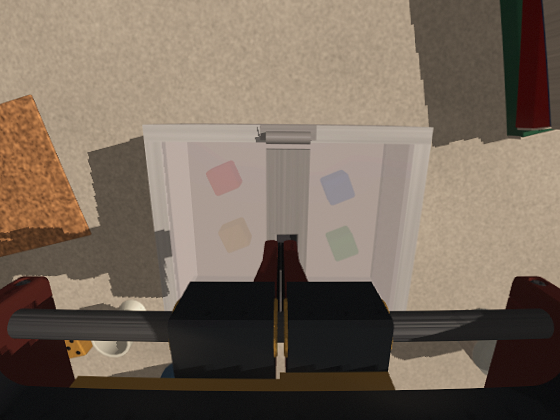

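```bash
python3 - <<'E'
from h import *
from station import r
r.reach(cpt(.08,0,.40),CO)
s=r.snapshot("wrist");pickle.dump(s,open("pics/d_wrist.pkl","wb"));
f=(255*(s["frame"]/255.)**.7).astype(np.uint8)
o=cv2.resize(f[60:400,100:500],None,fx=1.75,fy=1.75,interpolation=cv2.INTER_CUBIC)
cv2.imwrite("pics/d.png",o[:,:,::-1])
for q,n in ((pickle.load(open("pics/c_wrist.pkl","rb")),"c"),(s,"d")): print(n,proj(q,[cpt(-.1,.12,.11),cpt(-.1,-.12,.11),cpt(-.09,0,.113),cpt(.01,0,.116),cpt(.01,0,.152),cpt(.051,.018,.116),cpt(.051,-.018,.116),cpt(.1,.12,.11),cpt(.1,-.12,.11)]).round(1).tolist())
E
```

```text
c [[424.2, 126.4], [133.1, 126.4], [278.7, 138.3], [278.8, 252.4], [278.6, 271.7], [298.0, 292.2], [259.7, 292.2], [396.9, 330.6], [161.0, 330.6]]
d [[431.9, -11.0], [127.8, -10.4], [279.6, -0.3], [279.8, 131.3], [279.6, 132.6], [300.1, 178.9], [259.5, 178.9], [405.3, 228.5], [154.8, 228.5]]
```

View pics/d.png

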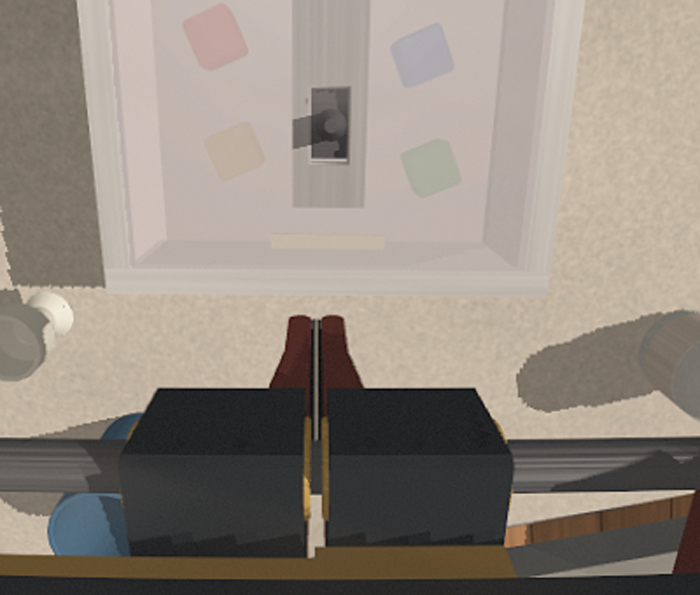

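```bash
python3 - <<'E'
from h import *
from station import r
c,d,T=[pickle.load(open(f"pics/{n}.pkl","rb")) for n in("c_wrist","d_wrist","a_top")]
obs=[(d,np.array([[.051,.018,.116],[.051,-.018,.116],[.01,0,.152],[.1,.12,.11],[.1,-.12,.11]]),np.array([(308,178.9),(266.9,178.3),(291,130),(413.1,228),(160,227)])),
 (c,np.array([[-.1,.12,.11],[-.1,-.12,.11],[-.09,0,.113]]),np.array([(432,128),(143,126),(288,137.5)]))]
f=fit2(obs,CASE);print(f.x,np.degrees(f.x[2]),f.fun.round(1))
print("staple",pose2(f.x,f.x[2],[.01,0,.116]), "direct post top",onplane(d,[(291,130)],.152),"strap tip",onplane(d,[(287.5,178.6)],.116),"hinge",onplane(c,[(288,137.5)],.113))
t=r.sense()["tcp_pos"];print(t,proj(d,t-[0,0,.182]))
for z in(.11,.152): print(proj(T,pose2(f.x,f.x[2],[.01,0,z])))
E
```

```text
[ 0.56401891  0.27811332 -0.19802809] -11.346173705795723 [ 0.  -0.4  0.5 -0.  -1.6  2.  -0.8  0.7  1.6  0.4  1.5 -1.3 -0.8 -1.1
  0.1  0.2]
staple [[0.57382347 0.27614596 0.116     ]] direct post top [[0.57267832 0.27754093 0.152     ]] strap tip [[0.61419751 0.26784935 0.116     ]] hinge [[0.47558755 0.29573983 0.113     ]]
[0.64157286 0.255743   0.39769535] [[279.53976022 257.64800545]]
[[153.92366542 208.59939262]]
[[149.17897551 204.53935299]]
```

```bash
cat >> h.py <<'E'
def tool(phi,alpha): # tool leaning: z = sin(a) u - cos(a) up
    u=np.array([np.cos(phi),np.sin(phi),0]);k=np.array([0,0,1.])
    return np.c_[np.cos(alpha)*u+np.sin(alpha)*k,np.cross(u,k),np.sin(alpha)*u-np.cos(alpha)*k]
def pose(p,phi,al,d=.163): # point p lies d ahead of the flange; degrees
    R=tool(np.radians(phi),np.radians(al))
    return np.asarray(p)-d*R[:,2],Ro.from_matrix(R).as_euler("xyz",degrees=True)
E
python3 - <<'E'
from h import *
from station import r
E=np.array([.489,-.303,.09])
for a in(60,75,85): print(a,r.inverse_kinematics(*pose(E,-28.5,a,.175)), r.inverse_kinematics(*pose(E,-28.5,a,.295)))
for phi in(-28.5,0,-10):
  for b in (-5,-15,-30): print(phi,b,r.inverse_kinematics(*pose([.465,-.075,.009],phi,b,.175)))
r.let_go()
p=pose(E,-28.5,40,.27)
print("look",p,r.inverse_kinematics(*p))
r.reach(*p)
s=r.snapshot("wrist");pickle.dump(s,open("pics/e_wrist.pkl","wb"));
f=(255*(s["frame"]/255.)**.7).astype(np.uint8)
cv2.imwrite("pics/e.png",cv2.resize(f,(800,600),interpolation=cv2.INTER_CUBIC)[:,:,::-1])
print(r.sense()["clock"],proj(s,[[.489,-.303,.045],[.489,-.303,.111]]))
E
```

```text
60 None None
75 None None
85 None None
-28.5 -5 [-14.20117754  -6.19470984 104.60910212   1.23581941  86.43228897
 104.1697157 ]
-28.5 -15 [-15.70031119   3.09954474  96.59616799   3.29938731  94.93959571
 102.66162494]
-28.5 -30 [-17.35197083  16.70213348  85.04771969   5.82396647 107.69376557
 101.460503  ]
0 -5 [-12.51374839  -5.99750366 104.42639235  -1.08413556  86.45354584
  77.5994487 ]
0 -15 [-11.20436684   3.59407105  96.08150635  -2.89389138  95.04465813
  78.91354677]
0 -30 [ -9.76623822  17.49511283  84.09001363  -5.11600025 107.98674579
  79.93812785]
-10 -5 [-13.10479024  -5.94049987 104.37349202  -0.27095718  86.55974409
  86.92326109]
-10 -15 [-12.77823421   3.73661723  95.93260503  -0.72189929  95.313521
  87.24943559]
-10 -30 [-12.42059931  17.72363093  83.81268685  -1.27551102 108.43727923
  87.49992653]
look (array([ 0.33647896, -0.22018783,  0.296832  ]), array([180. , -40. , -28.5])) [-41.52941393 -47.24067614 125.89569122   9.41168652  62.39915464
  75.55608261]
13.5833 [[281.57615856 231.34205284]
 [281.93298322 204.32179631]]
```

View pics/e.png

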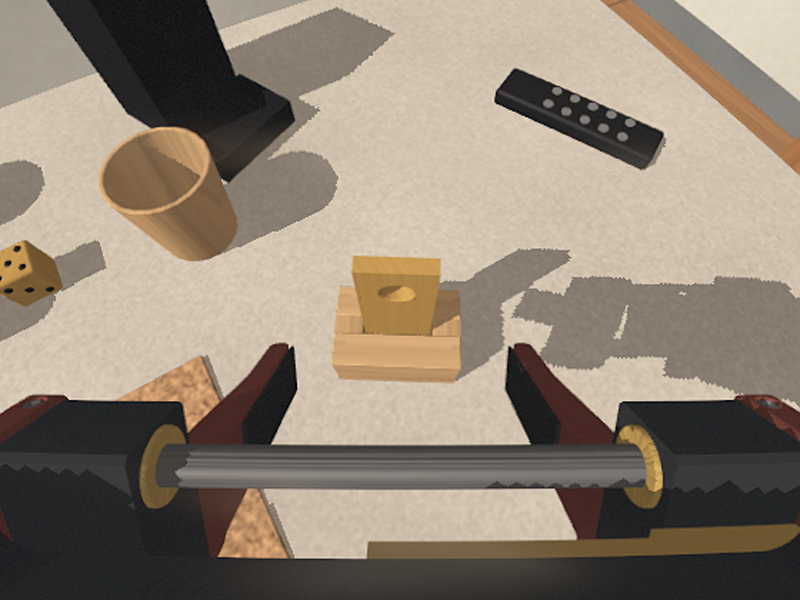

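```bash
python3 - <<'E'
from h import *
from station import r
s,S,T=[pickle.load(open(f"pics/{n}.pkl","rb")) for n in("e_wrist","a_side","a_top")]
k=1/1.4286
L=np.array([[-.03,.045,.045],[-.03,-.045,.045],[.03,.045,.045],[.03,-.045,.045]]);uv=np.array([(333,368),(461,371),(340,287),(461,291)])*k
f=fit2([(s,L,uv)],[.489,-.303,np.radians(-28.5)]);print(f.x,np.degrees(f.x[2]),f.fun.round(1))
Lt=np.array([[-.005,.023,.136],[-.005,-.023,.136],[-.005,0,.111]]);ut=np.array([(353,262),(440,264),(397,294)])*k
g=fit2([(s,Lt,ut)],f.x);print(g.x,np.degrees(g.x[2]),g.fun.round(1))
e=tri([(T,(393,254.6)),(S,(374,162.3)),(s,(397*k,294*k))]);print("eye",e.x,e.fun.round(1))
for z in(.085,.095,.105):
  for a in(30,40,45,50,55,60,-40,-50,-60): print(z,a,*[(lambda q: None if q is None else q.round(0)[:5].tolist())(r.inverse_kinematics(*pose([f.x[0],f.x[1],z],-28.5,a,d))) for d in(.175,.215)])
for phi in(-28.5,-10):
  for b in (-40,-50,45,55): print(phi,b,(lambda q: None if q is None else q.round(0).tolist())(r.inverse_kinematics(*pose([.465,-.075,.013],phi,b,.175))))
E
```

```text
[ 0.49202701 -0.3018477  -0.52924751] -30.323648383465745 [-0.6 -0.9  1.3 -0.1 -0.1  0.6 -0.2  0.3]
[ 0.49910684 -0.30477352 -0.52296407] -29.963633770279763 [-0.3  0.5  0.4  0.5 -0.1 -6.7]
eye [ 0.48743698 -0.2988341   0.11598628] [-1.6 -0.4  0.5  0.1  0.4 -0.3]
0.085 30 [-38.0, -24.0, 116.0, 5.0, 58.0] [-38.0, -28.0, 116.0, 5.0, 63.0]
0.085 40 [-39.0, -32.0, 125.0, 9.0, 48.0] [-40.0, -39.0, 126.0, 9.0, 54.0]
0.085 45 [-40.0, -36.0, 129.0, 12.0, 42.0] [-41.0, -44.0, 131.0, 11.0, 49.0]
0.085 50 [-40.0, -39.0, 134.0, 15.0, 37.0] [-41.0, -48.0, 136.0, 14.0, 44.0]
0.085 55 [-41.0, -42.0, 138.0, 20.0, 31.0] None
0.085 60 None None
0.085 -40 [-33.0, 40.0, 50.0, -4.0, 130.0] [-33.0, 44.0, 41.0, -4.0, 135.0]
0.085 -50 [-33.0, 49.0, 41.0, -5.0, 140.0] [-33.0, 55.0, 30.0, -6.0, 145.0]
0.085 -60 [-33.0, 58.0, 33.0, -7.0, 149.0] None
0.095 30 [-38.0, -24.0, 115.0, 5.0, 59.0] [-38.0, -29.0, 115.0, 5.0, 64.0]
0.095 40 [-39.0, -32.0, 124.0, 9.0, 49.0] [-40.0, -39.0, 125.0, 9.0, 55.0]
0.095 45 [-40.0, -36.0, 129.0, 11.0, 44.0] [-41.0, -44.0, 130.0, 11.0, 50.0]
0.095 50 [-40.0, -40.0, 133.0, 15.0, 3
[... 449 characters left out ...]
 56.0]
0.105 45 [-40.0, -37.0, 128.0, 11.0, 45.0] [-41.0, -44.0, 129.0, 11.0, 51.0]
0.105 50 [-40.0, -40.0, 132.0, 14.0, 39.0] [-41.0, -49.0, 134.0, 14.0, 46.0]
0.105 55 [-41.0, -44.0, 137.0, 18.0, 34.0] None
0.105 60 [-42.0, -47.0, 141.0, 24.0, 29.0] None
0.105 -40 [-33.0, 39.0, 49.0, -4.0, 132.0] [-33.0, 43.0, 40.0, -4.0, 137.0]
0.105 -50 [-33.0, 48.0, 40.0, -5.0, 141.0] [-33.0, 54.0, 28.0, -6.0, 147.0]
0.105 -60 [-33.0, 57.0, 32.0, -8.0, 151.0] None
-28.5 -40 [-18.0, 25.0, 78.0, 7.0, 116.0, 101.0]
-28.5 -50 [-19.0, 34.0, 71.0, 9.0, 125.0, 102.0]
-28.5 45 None
-28.5 55 None
-10 -40 [-12.0, 26.0, 76.0, -2.0, 117.0, 88.0]
-10 -50 [-12.0, 35.0, 69.0, -2.0, 126.0, 87.0]
-10 45 None
-10 55 None
```

```bash
python3 - <<'E'
from h import *
from station import r
P=np.array([.490,-.301,.082]);phi=-29.7
r.reach(*pose(P,phi,50,.21))
r.servo_line(*pose(P,phi,50,.174),speed=.1)
st=r.sense();print(st["contact_force"].round(1),st["tcp_pos"]-pose(P,phi,50,.174)[0])
r.grab(25); st=r.sense();print(st["opening"],st["contact_force"].round(1))
for dz in(.11,.09,.07):
    try: r.servo_line(pose(P+[0,0,dz],phi,50,.174)[0],speed=.15);break
    except r.IKError: print("no",dz)
st=r.sense();print(st["opening"],st["contact_force"].round(1),st["clock"])
Q=np.array([.475,-.078,.06])
r.reach(*pose(Q,-10,-35,.174))
s=r.snapshot("wrist");pickle.dump(s,open("pics/g_wrist.pkl","wb"));s2=r.snapshot("side")
f=np.hstack([cv2.resize(x,(400,300)) for x in(s["frame"],s2["frame"])])
f=np.vstack([f[:, :400].repeat(1,0), ]) if 0 else f
cr=cv2.resize(s2["frame"][130:330,200:480],(400,286));f=np.hstack([cv2.resize(s["frame"],(400,286)),cr])
cv2.imwrite("pics/g.png",f[:,:,::-1]);print(r.sense()["clock"],r.sense()["contact_force"].round(1))
E
```

```text
[-0.3  0.1  0.2] [ 0.00050465 -0.00042382  0.00217398]
0.04550038030366189 [-0.3  0.8  0.2]
0.04563583042091558 [-0.8 -0.5 -1.8] 16.125
17.4667 [ 1.   0.2 -1.2]
```

View pics/g.png

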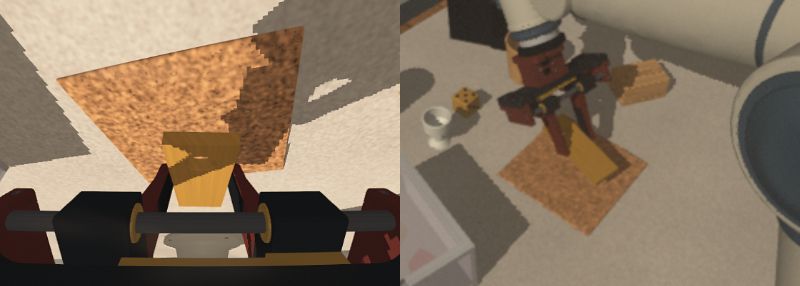

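```bash
python3 - <<'E'
from h import *
from station import r
Q=np.array([.475,-.078,.06])
f0=r.sense()["contact_force"]
r.servo_line(pose([*Q[:2],.030],-10,-35,.174)[0],speed=.1)
for z in np.arange(.028,.010,-.0015):
    r.servo_line(pose([*Q[:2],z],-10,-35,.174)[0],speed=.05)
    st=r.sense();F=st["contact_force"]-f0
    if F[2]>2.5: break
print(z,F.round(1),st["tcp_pos"]-pose([*Q[:2],z],-10,-35,.174)[0])
r.let_go()
p,o=pose([*Q[:2],.03],-10,-35,.174)
r.servo_line(pose([*Q[:2],z+.004],-10,-35,.24)[0],speed=.15)
r.reach(*pose([.44,-.072,.10],-10,0,.174))
s=r.snapshot("wrist");pickle.dump(s,open("pics/h_wrist.pkl","wb"))
cv2.imwrite("pics/h.png",cv2.resize(s["frame"],(800,600),interpolation=cv2.INTER_CUBIC)[:,:,::-1]);print(r.sense()["clock"])
E
```

```text
0.01749999999999999 [0.1 0.4 3.4] [8.94984250e-05 4.58518569e-05 1.96748700e-04]
22.2917
```

View pics/h.png

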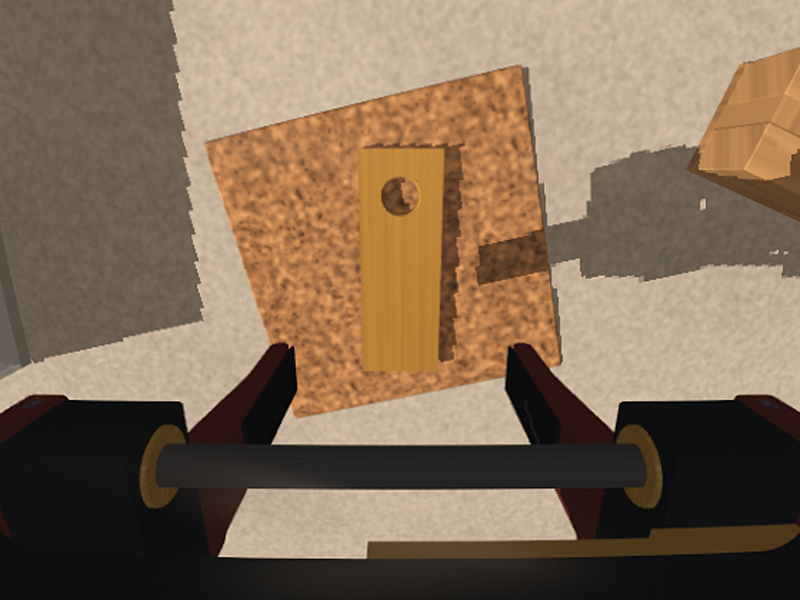

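```bash
python3 - <<'E'
from h import *
from station import r
s=pickle.load(open("pics/h_wrist.pkl","rb"));k=.7
C=onplane(s,np.array([(360,149),(444,149),(439,371),(363,371),(401,196)])*k,.014)
eye=C[4];far=(C[0]+C[1])/2;foot=(C[2]+C[3])/2
d=far-foot;print(C.round(4).tolist(),"len",np.linalg.norm(d),"w",np.linalg.norm(C[0]-C[1]),np.linalg.norm(C[2]-C[3]),"eye s",np.linalg.norm(eye-foot))
phi=np.degrees(np.arctan2(d[1],d[0]));u=d/np.linalg.norm(d)
c=(far+foot)/2; g=c-u*.005; g[2]=.009; print("phi",phi,"grip",g)
f0=r.sense()["contact_force"]
r.reach(*pose([*g[:2],.05],phi,0,.1785))
r.servo_line(*pose(g,phi,0,.1785),speed=.08)
r.wait(.2);st=r.sense();print((st["contact_force"]-f0).round(1),st["tcp_pos"][2]-.182)
r.grab(35);print(r.sense()["opening"])
r.servo_line(pose([*g[:2],.10],phi,0,.1785)[0],speed=.15)
st=r.sense();print(st["opening"],st["contact_force"].round(1),st["clock"],phi)
print(st["tcp_pos"],st["orientation"])
# pre-hang IK
for x in (-.035,): print(r.inverse_kinematics(*pose([.5735-.045*np.cos(np.radians(-11.3)),.2765-.045*np.sin(np.radians(-11.3)),.19],-11.3,0,.1785)))
E
```

```text
[[0.5327, -0.0654, 0.014], [0.5249, -0.1095, 0.014], [0.3969, -0.0875, 0.014], [0.4051, -0.0412, 0.014], [0.5047, -0.0827, 0.014]] len 0.129826932612722 w 0.04481972962801212 0.04695790421357622 eye s 0.1052705584116097
phi -10.247162141099501 grip [ 0.45996968 -0.075011    0.009     ]
[-0.4  0.4  0.7] 0.005423722368862904
0.04555839309760435
0.045910083604072775 [ 0.2  0.2 -1.8] 24.9583 -10.247162141099501
[ 0.45974455 -0.07496865  0.27741467] [-1.79996910e+02  8.76454293e-02 -1.02497043e+01]
[ 2.50823701e+01  5.17547726e+00  7.42171778e+01 -2.54444375e-14
  1.00607345e+02  1.26382370e+02]
```

```bash
cat >> h.py <<'E'
PSI=-11.3
def hang(st,z,off=.045): # tool pose with the eye over st=(x,y)
    a=np.radians(PSI); return pose([st[0]-off*np.cos(a),st[1]-off*np.sin(a),z],PSI,0,.1785)
E
python3 - <<'E'
from h import *
from station import r
t=r.sense()["tcp_pos"]
r.servo_line([t[0],t[1],.2+.1785],speed=.25)
st0=[.5733,.2768]
r.reach(*hang(st0,.19)); r.wait(.3)
s=r.snapshot("wrist");pickle.dump(s,open("pics/i_wrist.pkl","wb"))
x0,y0,w,h=190,110,190,140
f=(255*(s["frame"][y0:y0+h,x0:x0+w]/255.)**.8).astype(np.uint8)
cv2.imwrite("pics/i.png",cv2.resize(f,None,fx=4,fy=4,interpolation=cv2.INTER_CUBIC)[:,:,::-1]);S=r.sense();print(S["clock"],S["tcp_pos"]-hang(st0,.19)[0],S["orientation"])
print(proj(s,[[*st0,.195],[*st0,.185],[*st0,.152],[*st0,.116]]))
E
```

```text
27.2333 [ 0.00018474 -0.00065462  0.0002799 ] [-1.79987087e+02 -2.30983885e-02 -1.13581612e+01]
[[280.91884406 186.8024295 ]
 [280.88033468 183.07164764]
 [280.77965986 173.32319835]
 [280.70103801 165.71510491]]
```

View pics/i.png

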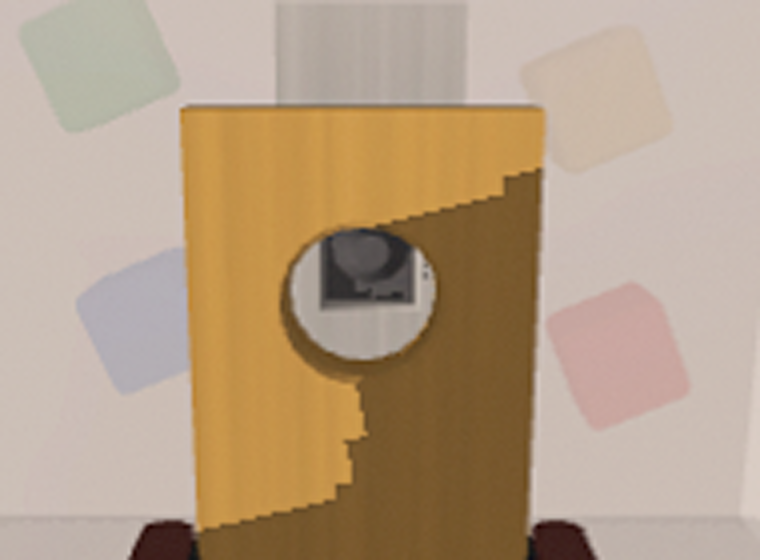

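```bash
python3 - <<'E'
from h import *
from station import r
a=np.radians(PSI);u=np.array([np.cos(a),np.sin(a)]);rt=np.array([np.sin(a),-np.cos(a)])
st=np.array([.5733,.2768])-.0009*u+.0008*rt
r.servo_line(*hang(st,.172),speed=.1); r.wait(.2)
f0=r.sense()["contact_force"];ok=True
for z in [.165,.160,.155,.150,.145,.14,.135,.13,.127,.125,.124,.123,.122,.121,.120]:
    r.servo_line(hang(st,z)[0],speed=.06)
    S=r.sense();F=S["contact_force"]-f0;print(z,F.round(1),S["tcp_pos"][2]-.1785)
    if F[2]>4 or np.hypot(*F[:2])>6: break
print(S["clock"],S["opening"])
if z<=.126:
    r.let_go(); r.wait(.3)
    r.servo_line(hang(st,.20)[0],speed=.2)
    r.reach(*hang(st,.26,.10))
    s=r.snapshot("wrist");s2=r.snapshot("side");s3=r.snapshot("top")
    A=cv2.resize(s["frame"],(560,420));B=cv2.resize(s2["frame"][220:400,70:270],(240,216));C=cv2.resize(s3["frame"][160:280,90:220],(240,204))
    cv2.imwrite("pics/j.png",np.hstack([A,np.vstack([B,C])])[:,:,::-1]);print(r.sense()["clock"])
else:
    s=r.snapshot("wrist");cv2.imwrite("pics/j.png",s["frame"][:,:,::-1])
E
```

```text
0.165 [-0.9 -0.8  0.3] 0.16425667718776005
0.16 [-0.3 -1.2 -0. ] 0.1594137520563611
0.155 [ 0.4 -0.7  0.9] 0.15442630936840696
0.15 [ 0.5 -0.  -0.6] 0.14943213035457803
0.145 [-0.3  0.6  0.4] 0.14440648977334714
0.14 [-1.1 -0.7  0. ] 0.1394349238708294
0.135 [-0.5 -0.5  1.1] 0.13446573101573056
0.13 [-0.1 -0.4 -0. ] 0.12943165408349122
0.127 [-0.6 -0.4 -0.4] 0.12669366197590554
0.125 [-0.8 -0.8  0.1] 0.12482832874561023
0.124 [ 0.6 -1.   0.5] 0.12392301659527571
0.123 [-0.6 -0.6  0.7] 0.12289921455879538
0.122 [-0.7 -1.   0.1] 0.12184564340112425
0.121 [ 0.3 -1.4  0.3] 0.12103959580865031
0.12 [-2.2 -2.2  5.8] 0.12095245033330526
31.5333 0.04571387987595846
33.7667
```

View pics/j.png

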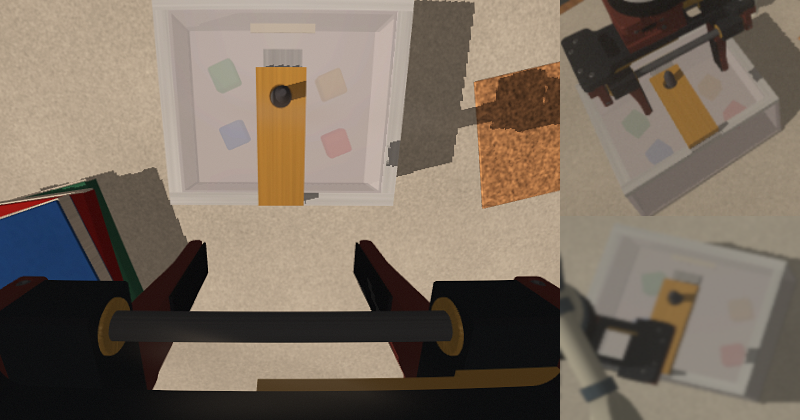

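```bash
python3 - <<'E'
from station import r
r.wait(.3);S=r.sense();print(S["contact_force"].round(1),S["clock"],S["opening"])
print(r.hand_in())
E
```

```text
[-0.9 -0.  -0.2] 34.0667 0.0876366357906426
the job is handed in; nothing more can be done
None
```

The case is locked up and the job was handed in at 34.1 s on the robot's clock, with the gripper open and touching nothing.

- **Hasp:** I swung it over with closed fingers and pressed it down with about 17 N. A wrist picture showed it flat on the lid with the post standing up through the slot.
- **Tag onto the mat:** I took it out of the stand with a tilted grasp. I lowered it until it touched the cork and let go. It dropped a few millimetres at most. The picture showed it lying flat on the mat.
- **Tag onto the post:** I picked it up again flat with the tool pointing down. A wrist picture showed the eye and post lined up to within about 1 mm, and I corrected that. It went over the post with no side load and met the hasp with the tag's middle 121 mm above the table, the height expected for lying flat on the strap.
- **Last checks:** After release, the wrist, side and top pictures all showed the post up through the eye and the tag lying along the hasp. Wrist forces were about zero.

- **Disagreement:** My first estimate of the case position, from the top camera, was about 7 mm off sideways from the wrist-camera view. I used the wrist-camera value for hanging the tag.
- **Not checked:** I took no final picture of the pot, die and egg cup. No move went near them and no unexpected contact force showed up. The tag's foot end reaches the hinge knuckle, and I did not measure whether it rests on it there.

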